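Third hand at the menu-stand fixture

TASK

Pick up the wooden menu stand (the foot with an upright post), set its foot flat in the fixture's channel with the post end trailing, and slide it under the bridge against the sprung stop. Press until the stop is in to the index lines, half its travel (about 10 N), never to the end of its travel, and hold it steadily there for a colleague's screw: keep pressing at least three seconds and finish while still holding and pressing. Leave the spare foot and everything else where they are.

Things in the scene. Friction and masses are not known exactly. Their poses are not given: they have to be found in the camera images.
- fixture: Assembly fixture fixed to the counter, left of the middle: plywood board 275 x 90 x 12 mm with a channel, bridge and sprung stop. Origin at the centre of the board's underside, x along the channel towards the stop (roughly to the robot's left), y across, z up; the board spans x = -137 to +137 mm. The channel floor is the board's top. A spring housing (top 42 mm up) fills x = 90 to 125 mm.
- channel_mouth (a point): On the channel floor's centre line (12 mm above the counter) where the straight rails begin, fixture x = -50 mm; fixture's axes. The two aluminium rails, 12 mm high, leave a 46 mm gap from here to x = +85 mm; back to x = -104 mm they flare to a gap of about 68 mm. Dark index lines cross the rails' tops at fixture x = +55 mm.
- bridge_center (a point): Centre of the dark steel bridge's upper face, 41 mm above the counter, fixture x = +10 mm; fixture's axes. The bridge spans the channel from fixture x = -8 to +28 mm and is 74 mm wide; its underside is 19 mm above the channel floor; a screw opening 22 mm across and 20 mm along is at its middle.
- stop (a joint): Travel of the sprung stop in m: 0 out (at rest), 0.040 at the end of its travel, growing along the fixture's +x. The spring needs 4 N to start it and 300 N/m more: 7 N at 0.010, 10 N at 0.020 (face at the index lines), 13 N at 0.030, 16 N at the end. It springs back when released.
- stop_face (a point): Middle of the stop's flat face (38 mm wide, from 2 to 22 mm above the channel floor), which looks towards the channel mouth; at rest at fixture x = +35 mm, 10 mm above the channel floor. Moves with the stop. The stop is a black pad on a steel rod.
- menu_stand: Loose wooden menu stand, 105 to 210 g, on the counter before the robot, in one of two places (the spare foot is in the other): a flat foot 130 x 40 x 14 mm with an upright post 20 (x) x 30 (y) mm, top 80 mm above the underside, its axis at x = -45 mm. Origin at the centre of the foot's underside; x along the foot to the end without the post; z up. A dark screw hole is marked at x = +20 mm.
- post_top (a point): Centre of the top of the menu stand's post (80 mm above the foot's underside, x = -45 mm).
- foot_front (a point): Middle of the foot's front end face, the one that meets the stop (x = +65 mm, 7 mm above the underside).
- spare_foot: A spare foot, 130 x 40 x 14 mm, the same wood but with no post: leave it alone. Origin at the centre of its underside.
- screwdriver: The colleague's loose screwdriver with a wooden handle, at the far left, lying away from the robot: leave it alone. Origin about its middle.
- cup: Loose white espresso cup, 58 x 85 x 56 mm, at the right in front of the grinder: leave it alone. Origin at the centre of its underside.

How it is judged:
By the outcome, as a careful person would: the job done as asked, in the order asked, and still so for the second after the job is handed in, while the arm keeps its last pose, push and grip.
It also fails if it takes over 48 s, if anything falls off the work surface, if the arm or the gripper's body presses on something with over 40 N, if the wrist force passes 120 N, or if a joint passes its speed limit or range.

ROBOT

A 6-joint arm with a two-finger parallel gripper is mounted at the origin on a cart in front of the work surface, level with it; the furniture and walls round the work are solid. World frame = base frame: x ahead of the robot, y to its left, z up, the work surface at z = 0. Lengths are in m, angles in rad, forces in N, time in s.
With the tool pointing down it reaches from about 0.225 to 0.875 m from the base axis. Payload 3.4 kg.
Tool frame: the origin (TCP) lies between the finger pads; the fingertips stand 19 mm ahead of it and the grasp point (between the pads) is the TCP; z points along the fingers, y is the line along which they close (so a half turn about z gives the same grasp; the last joint's range is limited). The gripper opens to 85 mm and grips with 20 to 120 N. Pads are 22 mm wide; open, the fingers measure 114 mm over their backs; the gripper's body (76 mm by 85 mm) begins 54 mm behind the grasp point. The pads swing forward as they close: fully open they stand 13 mm farther back than shut.
Start: joints at [1.015, 0.276, 1.505, -0, 1.361, -0.121], TCP at [0.242, 0.522, 0.22] pointing down, gripper open.
Joint ranges: [-2.89, 2.89], [-0.75, 2.08], [0.22, 2.7], [-1.18, 4.32], [0.11, 2.71], [-2.7, 2.7]. Speed limits (rad/s): [2.57, 2.57, 3.14, 3.14, 3.14, 3.14].

INTERFACE

Orientations are given as a unit quaternion [w, x, y, z].
In Python, from rig import get_state, imaging, ticket gives the robot as it stands. The module is installed in compiled form; this text tells all that it offers.
- The arm moves only by the shell command python3 -m inch 'ROWS' [FORCE]. ROWS is JSON, a list of rows, each an object with "claw": the opening, from -1 (shut) to 1 (fully open); "travel": the shift along the world's x, y, z in units of 200 mm (1.0 is 200 mm), a list of three; "turn": the turn about the world's z in units of 180 degrees (1.0 is 180 degrees). A call has 1 to 5 rows; each row is the pose to reach, as a shift and turn from the pose commanded when the call began, turning the shorter way round; what a row does not reach only later rows make up. A row lasts 1/10 s, in which the tool goes at most 50 mm and 8.59 degrees, less where a joint would pass 70% of its speed; a pose out of reach is approached as far as the arm can. A call with a number of a shift or a turn outside -1 to 1 is refused whole. A call with a gripper value outside its range is refused whole. The fingers move at their own pace and stop on an object; FORCE is the grip in N (left out, the last holds). Time passes only in rows, so rows that repeat a pose let the fingers close. It gives the time, the measured TCP pose, the force, the opening and the grip force at its end, in the units of the state.
- get_state(): the state, without advancing time (a new reading comes with each control period).
- imaging.get_image(name): name is "scene" or "top" or "wrist"; returns the picture (420x560x3 uint8, red, green, blue); there is no depth.
- imaging.camera_params(name): a dict with "camera_matrix" (3x3 intrinsics, pixels), "cam_to_world" (4x4, takes a point from camera to world coordinates); the wrist camera has in their place "T_tool_cam" (4x4, takes a point from camera to tool coordinates, whose origin is the TCP and whose axes are the flange's). Camera axes: x right, y down, z forward; pixel columns grow to the right and rows downward; lengths in m; the calibration is good to about 2 mm. A picture is of the moment at which its call begins: read the wrist's pose just before it. camera_params takes no time and is no camera call.
- ticket.sign_off(): hands the job in; it is judged then, once.
The state is a dict: "clock": time; "qpos": joint angles; "qd": joint speeds; "effort": joint torques, N m; "position": TCP position; "ee_rot": TCP orientation; "contact_force": force on the tool from outside, world axes, zero at the start; "moment": the same for the moment, N m; "width": finger opening in m; "gripper_force": force on a finger pad.
Only numpy, scipy, OpenCV 4.12 (cv2) and the standard library are available. Lean on these libraries where they do the work, as an engineer would, in place of code of your own. Each camera call takes 0.05 s, during which the arm holds its last target. There are 200 camera calls.

## Working session

There is one attempt and no reset: what is moved stays moved. The work goes in short steps, Python scripts to look and compute and a shell command to move; the robot and the scene stay as the last step left them, time stands still between calls to the robot, and variables do not carry over. Pictures are saved under pics/ and viewed, at most 10 in all, crops included, and the job is handed in when it is done.

```bash
mkdir -p pics; python3 - <<'E'
from rig import get_state, imaging
import cv2,numpy as np
s=get_state();print(s)
for n in("scene","top"):
    im=imaging.get_image(n);cv2.imwrite(f"pics/{n}0.png",im[:,:,::-1])
    p=imaging.camera_params(n);print(n,np.round(p["camera_matrix"],1).tolist(),np.round(p["cam_to_world"],4).tolist())
print(imaging.camera_params("wrist"))
E
```

```text
{'clock': 0.0, 'qpos': array([ 1.01499296e+00,  2.76620718e-01,  1.50615192e+00,  1.79062623e-06,
        1.36069911e+00, -1.21006347e-01]), 'qd': array([-6.55028449e-04,  3.11428004e-04, -9.39426250e-04,  1.74378952e-03,
       -2.44348352e-03,  2.14306990e-05]), 'effort': array([-1.86695652e-04, -4.16775298e+01, -2.45805931e+01, -3.92038173e-04,
        1.09562755e-02,  4.43771953e-06]), 'position': array([0.24191672, 0.52101934, 0.21891758]), 'ee_rot': array([-3.12739320e-04,  2.15690189e-01,  9.76461397e-01, -8.85970467e-04]), 'contact_force': array([0.08766444, 0.04248503, 2.16484277]), 'moment': array([-0.03379771, -0.01643972,  0.02155155]), 'gripper_force': 0.0, 'width': 0.08551469178450764}
scene [[454.0, 0.0, 273.2], [0.0, 454.0, 211.7], [0.0, 0.0, 1.0]] [[0.8054, -0.3199, 0.4991, -0.2715], [-0.5926, -0.4554, 0.6644, -0.8595], [0.0147, -0.8308, -0.5563, 0.913], [0.0, 0.0, 0.0, 1.0]]
top [[467.3, 0.0, 280.1], [0.0, 467.3, 215.5], [0.0, 0.0, 1.0]] [[0.007, -0.9923, 0.1234, 0.3092], [-1.0, -0.0071, -0.0003, 0.1474], [0.0011, -0.1234, -0.9924, 1.518], [0.0, 0.0, 0.0, 1.0]]
{'camera_matrix': array([[333.69408699,   0.        , 287.37634842],
       [  0.        , 333.69408699, 210.63816283],
       [  0.        ,   0.        ,   1.        ]]), 'T_tool_cam': array([[-5.25053495e-04, -9.65400717e-01, -2.60770358e-01,
         6.54068710e-02],
       [ 9.99999639e-01, -6.81288405e-04,  5.08735008e-04,
        -2.57833246e-04],
       [-6.68792963e-04, -2.60769996e-01,  9.65400726e-01,
        -1.54729331e-01],
       [ 0.00000000e+00,  0.00000000e+00,  0.00000000e+00,
         1.00000000e+00]])}
```

View pics/top0.png

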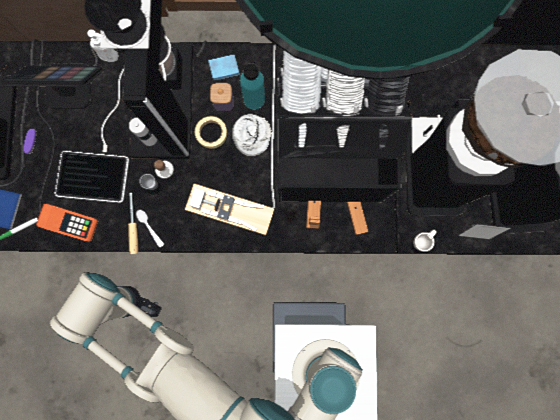

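View pics/scene0.png

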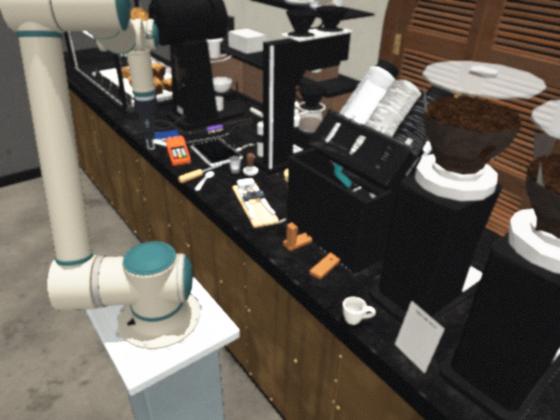

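The top view shows the fixture at about (230,208), yawed slightly. The menu stand with its post is at (314,214), the spare foot at (358,217). Next I measure them with colour masks.

```bash
cat > h.py <<'E'
from rig import get_state, imaging
import cv2,numpy as np
def ray(n,uv,z):
    p=imaging.camera_params(n);K,T=p["camera_matrix"],p["cam_to_world"]
    uv=np.atleast_2d(uv).astype(float);d=np.c_[uv,np.ones(len(uv))]@np.linalg.inv(K).T@T[:3,:3].T
    o=T[:3,3];return o+d*((z-o[2])/d[:,2])[:,None]
E
python3 - <<'E'
from h import *
im=cv2.imread("pics/top0.png")
hsv=cv2.cvtColor(im,cv2.COLOR_BGR2HSV)
c=np.hstack([cv2.resize(im[175:243,178:283],None,fx=4.5,fy=4.5,interpolation=cv2.INTER_CUBIC),cv2.resize(im[175:243,300:372],None,fx=4.5,fy=4.5,interpolation=cv2.INTER_CUBIC)])
cv2.imwrite("pics/crop1.png",c);print(c.shape)
for name,lo,hi,(x0,y0,x1,y1),z in[("wood",(5,110,90),(20,255,255),(295,190,380,245),.014),("board",(12,30,150),(32,255,255),(180,175,280,240),.012)]:
    m=cv2.inRange(hsv,lo,hi);k=np.zeros_like(m);k[y0:y1,x0:x1]=m[y0:y1,x0:x1]
    cs,_=cv2.findContours(k,cv2.RETR_EXTERNAL,cv2.CHAIN_APPROX_NONE)
    for q in cs:
        if cv2.contourArea(q)<100: continue
        r=cv2.minAreaRect(q);b=cv2.boxPoints(r);w=ray("top",b,z)
        print(name,cv2.contourArea(q),r,"\n",np.round(w,4).tolist(),np.round(w.mean(0),4))
E
```

```text
(306, 796, 3)
wood 386.5 ((357.4307861328125, 216.74615478515625), (33.942138671875, 13.243574142456055), 74.74488067626953) 
 [[0.5416, -0.069, 0.014], [0.5533, -0.1108, 0.014], [0.4465, -0.1381, 0.014], [0.4349, -0.0967, 0.014]] [ 0.4941 -0.1036  0.014 ]
wood 312.0 ((313.14593505859375, 214.16537475585938), (13.03706169128418, 27.134557723999023), 3.5763344764709473) 
 [[0.4583, 0.0637, 0.014], [0.5469, 0.0583, 0.014], [0.5445, 0.0159, 0.014], [0.4559, 0.0217, 0.014]] [0.5014 0.0399 0.014 ]
board 680.0 ((250.30001831054688, 214.6000213623047), (40.79337692260742, 28.144268035888672), 18.43494987487793) 
 [[0.4755, 0.3207, 0.012], [0.5634, 0.2935, 0.012], [0.5218, 0.1668, 0.012], [0.4345, 0.1948, 0.012]] [0.4988 0.2439 0.012 ]
```

View pics/crop1.png

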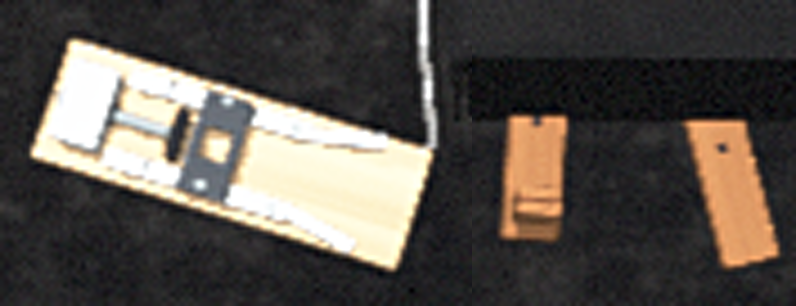

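The crop shows the full fixture board, with corners at about (70,38), (433,150), (393,270) and (30,157). The stand's post is at its near end. The stand's front part is hidden under the black machine's overhang, so it has to be pulled out towards the robot before lifting. I move to a standoff and look with the wrist camera.

```bash
python3 -m inch '[{"claw":1,"travel":[0.2,-0.25,0],"turn":0.04},{"claw":1,"travel":[0.3,-0.5,0],"turn":0.08},{"claw":1,"travel":[0.4,-0.75,0],"turn":0.117},{"claw":1,"travel":[0.5,-1,0],"turn":0.117},{"claw":1,"travel":[0.5,-1,0],"turn":0.117}]' 60
python3 -m inch '[{"claw":1,"travel":[0,-0.25,0],"turn":0},{"claw":1,"travel":[0,-0.5,0],"turn":0},{"claw":1,"travel":[0,-0.75,0],"turn":0},{"claw":1,"travel":[0,-1,0],"turn":0},{"claw":1,"travel":[0,-1,0],"turn":0}]'
python3 -m inch '[{"claw":1,"travel":[0,-0.2,0],"turn":0},{"claw":1,"travel":[0,-0.41,0],"turn":0},{"claw":1,"travel":[0,-0.41,0],"turn":0}]'
python3 - <<'E'
from h import *
c=np.array([(70,38),(433,150),(393,270),(30,157)],float)
uv=(c+.5)/4.5-.5+[178,175]
w=ray("top",uv,.012);print(np.round(w,4).tolist(),w.mean(0))
x=(w[0]-w[1]+w[3]-w[2])/2;print("yaw",np.degrees(np.arctan2(x[1],x[0])),np.linalg.norm(x))
s=get_state();print(s["position"],s["ee_rot"],s["qpos"],s["clock"])
im=imaging.get_image("wrist");cv2.imwrite("pics/w1.png",im[:,:,::-1])
np.savez("w1.npz",p=s["position"],q=s["ee_rot"])
E
```

```text
clock: 0.6
position: [0.3426, 0.318, 0.2195]
ee_rot: [-0.0, 0.035, 0.999, -0.001]
contact_force: [-0.1, -0.1, 0.6]
width: 0.0854
gripper_force: 0.0
clock: 1.1
position: [0.3418, 0.1159, 0.2196]
ee_rot: [-0.0, 0.038, 0.999, -0.002]
contact_force: [-0.4, 0.1, 0.2]
width: 0.0858
gripper_force: 0.0
clock: 1.4
position: [0.3424, 0.036, 0.2197]
ee_rot: [0.0, 0.037, 0.999, -0.001]
contact_force: [-1.0, 0.2, 0.3]
width: 0.0854
gripper_force: 0.0
[[0.6014, 0.4325, 0.012], [0.521, 0.1676, 0.012], [0.4338, 0.1956, 0.012], [0.5138, 0.4588, 0.012]] [0.5174959  0.31364614 0.012     ]
yaw 73.10131346407715 0.2759489110110705
[0.34241062 0.03598368 0.2197417 ] [ 2.61541359e-05  3.69644623e-02  9.99315987e-01 -1.08902303e-03] [-0.09583604 -0.08472551  1.92031405 -0.00224971  1.3058244  -1.59209759] 1.4
```

View pics/w1.png

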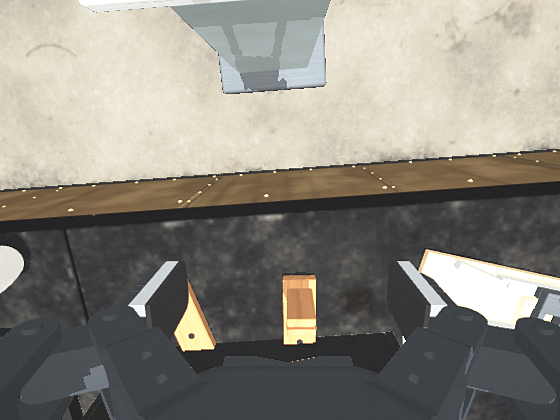

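The wrist view shows the stand at (300,310) with its post near the robot and its hole at (300,342). The machine's edge cuts off the foot just past the hole. The spare foot is at the left and the fixture at the right. I triangulate the edge, post and foot.

```bash
cat >> h.py <<'E'
from scipy.spatial.transform import Rotation as Ro
def wray(p,q,uv,z):
    P=imaging.camera_params("wrist");K,C=P["camera_matrix"],P["T_tool_cam"]
    T=np.eye(4);T[:3,:3]=Ro.from_quat(q,scalar_first=True).as_matrix();T[:3,3]=p;T=T@C
    uv=np.atleast_2d(uv).astype(float);d=np.c_[uv,np.ones(len(uv))]@np.linalg.inv(K).T@T[:3,:3].T
    o=T[:3,3];return o+d*((z-o[2])/d[:,2])[:,None]
E
python3 - <<'E'
from h import *
f=np.load("w1.npz");p,q=f["p"],f["q"]
im=cv2.imread("pics/w1.png")
cv2.imwrite("pics/crop2.png",cv2.resize(im[260:370,170:430],None,fx=3,fy=3,interpolation=cv2.INTER_CUBIC))
for z in(.014,.05,.1,.15): print(z,"wrist edge",wray(p,q,(300,345),z)[0].round(4),"top edge",ray("top",(314,201.3),z)[0].round(4))
print("hole w",wray(p,q,(300,342),.014)[0],"top",ray("top",(178+137/1 if 0 else 300+(537-472)/4.5,175+120/4.5),.014)[0])
print("near end w",wray(p,q,[(283,276),(316,276)],.014))
E
```

```text
0.014 wrist edge [0.5497 0.0358 0.014 ] top edge [0.5435 0.037  0.014 ]
0.05 wrist edge [0.5225 0.0363 0.05  ] top edge [0.5379 0.0397 0.05  ]
0.1 wrist edge [0.4847 0.0369 0.1   ] top edge [0.5301 0.0434 0.1   ]
0.15 wrist edge [0.4468 0.0376 0.15  ] top edge [0.5223 0.047  0.15  ]
hole w [0.54536374 0.03604211 0.014     ] top [0.54228113 0.03560292 0.014     ]
near end w [[0.45364867 0.02184562 0.014     ]
 [0.45652268 0.06073054 0.014     ]]
```

View pics/crop2.png

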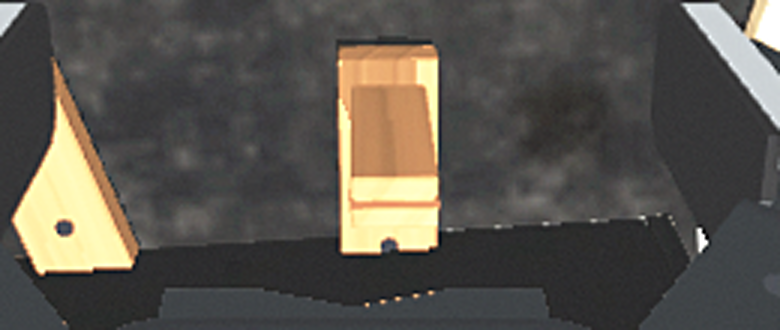

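The rays cross at z≈0.025, x≈0.54: that is the lower edge of the undercut machine front. I'll turn the tool -90° so the fingers close along the stand's x, which also keeps joint 6 central later.

```bash
python3 -m inch '[{"claw":1,"travel":[0.1,0,0],"turn":-0.047},{"claw":1,"travel":[0.2,0,0],"turn":-0.094},{"claw":0.6,"travel":[0.3,0,0],"turn":-0.141},{"claw":0.4,"travel":[0.4,0,0],"turn":-0.188},{"claw":0,"travel":[0.5,0,0],"turn":-0.235}]'
python3 -m inch '[{"claw":0,"travel":[0.1,0,0],"turn":-0.047},{"claw":0,"travel":[0.15,0,0],"turn":-0.094},{"claw":0,"travel":[0.15,0,0],"turn":-0.141},{"claw":0,"travel":[0.15,0,0],"turn":-0.188},{"claw":0,"travel":[0.15,0,0],"turn":-0.235}]'
python3 -m inch '[{"claw":0,"travel":[0,0,0],"turn":-0.027},{"claw":0,"travel":[0,0,0],"turn":-0.027}]'
python3 - <<'E'
from h import *
f=np.load("w1.npz");p,q=f["p"],f["q"]
print("post top",wray(p,q,[(301.5,323.2),(301.5,319),(301.5,327.6),(287,323),(316,323)],.08).round(4).tolist())
s=get_state();print(s["position"],s["ee_rot"],s["qpos"],s["width"])
m=Ro.from_quat(s["ee_rot"],scalar_first=True).as_matrix();print("tool y yaw",np.degrees(np.arctan2(m[1,1],m[0,1])))
im=imaging.get_image("wrist");cv2.imwrite("pics/w2.png",im[:,:,::-1])
np.savez("w2.npz",p=s["position"],q=s["ee_rot"])
E
```

```text
clock: 1.95
position: [0.4429, 0.0419, 0.2195]
ee_rot: [-0.001, 0.394, 0.919, 0.0]
contact_force: [-0.4, 0.9, 0.4]
width: 0.0464
gripper_force: 0.0
clock: 2.45
position: [0.4722, 0.0421, 0.2193]
ee_rot: [-0.001, 0.699, 0.715, 0.0]
contact_force: [-0.6, 0.3, 1.0]
width: 0.0428
gripper_force: 0.0
clock: 2.65
position: [0.4721, 0.0418, 0.2194]
ee_rot: [-0.001, 0.726, 0.687, 0.0]
contact_force: [-0.1, 0.1, 1.4]
width: 0.0427
gripper_force: 0.0
post top [[0.4742, 0.0405, 0.08], [0.4694, 0.0408, 0.08], [0.4793, 0.0401, 0.08], [0.4729, 0.0259, 0.08], [0.4751, 0.055, 0.08]]
[0.47209978 0.04179425 0.2194159 ] [-6.42125293e-04  7.26283728e-01  6.87394741e-01  6.47584670e-05] [-5.94407534e-02  1.23452373e-01  1.70648942e+00  1.00648963e-03
  1.31249901e+00 -4.69398163e-03] 0.04274644144408913
tool y yaw -3.1514893078587467
```

View pics/w2.png

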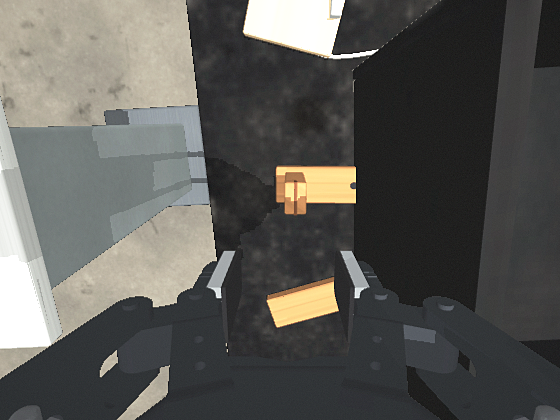

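The wrist view shows the post top at about (285–307, 183–213) and the foot from (277,166) to the machine's edge at column 355. The fingers straddle along x.

```bash
python3 - <<'E'
from h import *
f=np.load("w2.npz");p,q=f["p"],f["q"]
im=cv2.imread("pics/w2.png")
print("top",wray(p,q,[(296,182),(296,214),(285,198),(307,198)],.08).round(4).tolist())
print("near/hole/edge",wray(p,q,[(276.5,184),(353,186)],.014).round(4).tolist())
hsv=cv2.cvtColor(im,cv2.COLOR_BGR2HSV);m=cv2.inRange(hsv,(5,60,80),(25,255,255));k=m*0;k[155:225,265:365]=m[155:225,265:365]
c=max(cv2.findContours(k,0,1)[0],key=cv2.contourArea);print(cv2.boundingRect(c))
e=[(x,np.flatnonzero(k[:,x])[0]) for x in range(315,350,3)];w=wray(p,q,e,.014);g=np.polyfit(w[:,0],w[:,1],1);print("yaw",np.degrees(np.arctan(g[0])),"+y edge at .50:",np.polyval(g,.5))
E
```

```text
top [[0.4807, 0.0541, 0.08], [0.4793, 0.0245, 0.08], [0.4701, 0.0401, 0.08], [0.49, 0.039, 0.08]]
near/hole/edge [[0.4603, 0.0412, 0.014], [0.5439, 0.0344, 0.014]]
(275, 165, 81, 51)
yaw -3.17443566120579 +y edge at .50: 0.05875020011005261
```

```bash
python3 -m inch '[{"claw":0,"travel":[0.035,-0.011,-0.2],"turn":0},{"claw":0,"travel":[0.035,-0.011,-0.4],"turn":0},{"claw":0,"travel":[0.035,-0.011,-0.6],"turn":0},{"claw":0,"travel":[0.035,-0.011,-0.75],"turn":0},{"claw":0,"travel":[0.035,-0.011,-0.87],"turn":0}]'
python3 -m inch '[{"claw":0,"travel":[0,0,0],"turn":0},{"claw":-0.6,"travel":[0,0,0],"turn":0},{"claw":-1,"travel":[0,0,0],"turn":0},{"claw":-1,"travel":[0,0,0],"turn":0},{"claw":-1,"travel":[0,0,0],"turn":0}]' 70
```

```text
clock: 3.2
position: [0.4782, 0.0385, 0.0438]
ee_rot: [-0.001, 0.726, 0.687, -0.001]
contact_force: [0.1, 0.4, -0.0]
width: 0.0427
gripper_force: 0.0
clock: 3.7
position: [0.4803, 0.0374, 0.0471]
ee_rot: [0.001, 0.727, 0.686, 0.001]
contact_force: [-0.6, 0.0, 3.2]
width: 0.0186
gripper_force: 71.1
```

Gripped. Now pull straight back out from under the machine, then lift.

```bash
python3 -m inch '[{"claw":-1,"travel":[-0.05,0,0.005],"turn":0},{"claw":-1,"travel":[-0.15,0.005,0.005],"turn":0},{"claw":-1,"travel":[-0.27,0.01,0.005],"turn":0},{"claw":-1,"travel":[-0.4,0.015,0.005],"turn":0},{"claw":-1,"travel":[-0.4,0.015,0.005],"turn":0}]'
python3 -m inch '[{"claw":-1,"travel":[0,0,0.1],"turn":0},{"claw":-1,"travel":[0,0,0.2],"turn":0},{"claw":-1,"travel":[0,0,0.27],"turn":0.04},{"claw":-1,"travel":[0,0,0.27],"turn":0.08},{"claw":-1,"travel":[0,0,0.27],"turn":0.12}]'
python3 - <<'E'
from h import *
cv2.imwrite("pics/top1.png",imaging.get_image("top")[:,:,::-1])
im=cv2.imread("pics/top1.png")[160:260,170:390]
cv2.imwrite("pics/crop3.png",cv2.resize(im,None,fx=3.6,fy=3.6,interpolation=cv2.INTER_CUBIC))
E
```

```text
clock: 4.2
position: [0.3951, 0.0405, 0.0472]
ee_rot: [-0.001, 0.727, 0.686, -0.001]
contact_force: [-2.4, 0.8, 1.7]
width: 0.0185
gripper_force: 70.9
clock: 4.7
position: [0.3992, 0.0402, 0.1013]
ee_rot: [0.0, 0.584, 0.812, 0.0]
contact_force: [0.2, -0.0, -2.0]
width: 0.0185
gripper_force: 70.4
```

View pics/crop3.png

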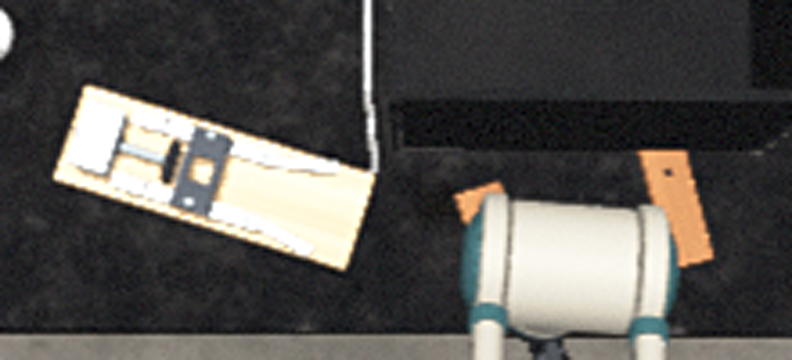

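The stand is held clear with its front at (480,195) in the crop, and the spare foot hasn't moved. Next I turn to the fixture's heading and hover behind the mouth.

```bash
python3 -m inch '[{"claw":-1,"travel":[0,0,0],"turn":0.043},{"claw":-1,"travel":[0,0,0],"turn":0.086},{"claw":-1,"travel":[0,0,0],"turn":0.13},{"claw":-1,"travel":[0.05,0.05,0],"turn":0.173},{"claw":-1,"travel":[0.1,0.1,0],"turn":0.216}]'
python3 -m inch '[{"claw":-1,"travel":[0.05,0.1,0],"turn":0.045},{"claw":-1,"travel":[0.12,0.22,0],"turn":0.088},{"claw":-1,"travel":[0.18,0.34,0],"turn":0.088},{"claw":-1,"travel":[0.22,0.38,0],"turn":0.088},{"claw":-1,"travel":[0.22,0.38,0],"turn":0.088}]'
python3 - <<'E'
from h import *
s=get_state();print(s["position"],s["ee_rot"],s["qpos"],s["contact_force"])
m=Ro.from_quat(s["ee_rot"],scalar_first=True).as_matrix();print("tool y yaw",np.degrees(np.arctan2(m[1,1],m[0,1])))
im=imaging.get_image("wrist");cv2.imwrite("pics/w3.png",im[:,:,::-1])
np.savez("w3.npz",p=s["position"],q=s["ee_rot"])
E
```

```text
clock: 5.25
position: [0.4189, 0.0603, 0.1006]
ee_rot: [-0.0, 0.281, 0.96, -0.0]
contact_force: [-0.5, -0.3, -1.7]
width: 0.0186
gripper_force: 70.4
clock: 5.75
position: [0.4642, 0.1369, 0.1006]
ee_rot: [0.0, 0.148, 0.989, -0.0]
contact_force: [-0.2, 0.0, -2.1]
width: 0.0185
gripper_force: 70.4
[0.46415237 0.13689629 0.10059584] [ 2.40568335e-04  1.47503109e-01  9.89061561e-01 -6.61316858e-05] [ 1.43105934e-01  2.42551896e-01  1.87786484e+00 -3.10625555e-04
  1.02075302e+00 -1.13144149e+00] [-0.24033871  0.02673537 -2.11882803]
tool y yaw 73.03548730453127
```

View pics/w3.png

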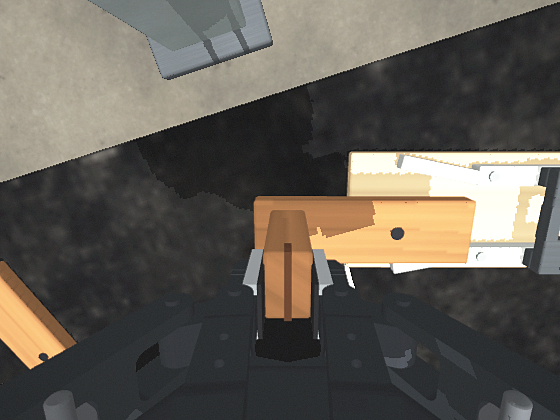

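The stand is held level, with its foot at rows 197–262 and front end at column ~474. The fixture board is at rows 152–268 and its channel lies to the right. I measure the lateral offset numerically.

```bash
python3 - <<'E'
from h import *
im=cv2.imread("pics/w3.png");h=cv2.cvtColor(im,cv2.COLOR_BGR2HSV)
for c in(455,500,515): print(c,[(r,*map(int,h[r,c])) for r in list(range(146,212,2))+list(range(236,274,2))])
E
```

```text
455 [(146, 15, 9, 58), (148, 165, 19, 54), (150, 105, 64, 24), (152, 17, 97, 182), (154, 30, 27, 255), (156, 30, 15, 255), (158, 30, 13, 255), (160, 30, 13, 255), (162, 30, 8, 255), (164, 22, 83, 251), (166, 0, 0, 255), (168, 0, 0, 255), (170, 0, 0, 255), (172, 0, 0, 255), (174, 0, 0, 255), (176, 0, 0, 255), (178, 0, 0, 255), (180, 23, 8, 252), (182, 30, 4, 255), (184, 30, 4, 255), (186, 30, 4, 255), (188, 30, 6, 255), (190, 30, 10, 255), (192, 28, 15, 255), (194, 30, 9, 255), (196, 18, 104, 247), (198, 13, 138, 126), (200, 12, 140, 173), (202, 16, 130, 246), (204, 17, 124, 251), (206, 17, 125, 249), (208, 18, 120, 252), (210, 19, 122, 251), (236, 18, 124, 249), (238, 18, 125, 250), (240, 17, 126, 249), (242, 16, 128, 248), (244, 16, 130, 248), (246, 17, 124, 250), (248, 18, 124, 251), (250, 18, 123, 251), (252, 18, 124, 250), (254, 15, 133, 243), (256, 16, 130, 246), (258, 17, 128, 248), (260, 16, 127, 249), (262, 14, 155, 237), (264, 0, 0, 255), (266, 0, 0, 255), (268, 111, 56, 32), (270, 10, 15, 50), (272, 165, 11, 46)]
500 [(146, 25, 20, 75), (148, 23, 15, 69), (150, 120, 22, 35)
[... 1223 characters left out ...]
(176, 0, 0, 255), (178, 0, 0, 255), (180, 0, 0, 255), (182, 0, 0, 255), (184, 0, 0, 255), (186, 30, 4, 255), (188, 30, 6, 255), (190, 30, 9, 255), (192, 30, 14, 255), (194, 30, 13, 255), (196, 30, 10, 255), (198, 30, 9, 255), (200, 30, 10, 255), (202, 30, 11, 255), (204, 30, 10, 255), (206, 30, 7, 255), (208, 30, 4, 255), (210, 30, 5, 255), (236, 21, 70, 246), (238, 21, 74, 242), (240, 21, 76, 242), (242, 18, 43, 206), (244, 54, 7, 182), (246, 50, 9, 169), (248, 0, 0, 255), (250, 0, 0, 255), (252, 0, 0, 255), (254, 0, 0, 255), (256, 0, 0, 255), (258, 0, 0, 255), (260, 0, 0, 255), (262, 0, 0, 255), (264, 30, 1, 255), (266, 0, 0, 255), (268, 111, 51, 35), (270, 150, 10, 50), (272, 10, 15, 50)]
```

```bash
python3 - <<'E'
from h import *
f=np.load("w3.npz");p,q=f["p"],f["q"]
im=cv2.imread("pics/w3.png").astype(int);v=im.max(2);b=im[:,:,0]
F=np.array([.5175,.3136]);a=np.radians(73.1);ex=np.array([np.cos(a),np.sin(a)]);ey=np.array([-ex[1],ex[0]])
fx=lambda uv,z:(lambda w:np.c_[(w[:,:2]-F)@ex,(w[:,:2]-F)@ey])(wray(p,q,uv,z))
def edge(cols,r0,r1,ch,z):
    u=[]
    for c in cols:
        g=np.abs(np.diff(ch[r0:r1,c]));k=g.argmax();u.append((c,r0+k+.5))
    w=fx(u,z);pf=np.polyfit(w[:,0],w[:,1],1);return w[:,1].mean().round(4),np.degrees(np.arctan(pf[0])).round(2)
print("board near",edge(range(360,535,5),147,154,v,.012),"far",edge(range(480,535,5),265,271,v,.012))
print("rail near top",[fx([(c,185)],.024)[0].round(4) for c in(500,515)],"far top",fx([(500,247.4),(515,247.4)],.024).round(4).tolist(),"far bottom",fx([(508,241.7)],.012).round(4))
print("foot near(bottom at .0535/top)",edge(range(390,465,5),194,200,b,.0535),edge(range(440,468,4),199,203,v,.0675),"far",edge(range(425,468,5),259,266,b,.0675))
print("front end",fx([(474,232)],.0675),"hole",fx([(397,233.5)],.0675),"tcp",(p[:2]-F)@ex,(p[:2]-F)@ey)
print("bridge edge col~540",fx([(540,215)],.041),"mouth end board",fx([(348,175)],.012))
E
```

```text
board near (np.float64(0.0433), np.float64(-0.13)) far (np.float64(-0.0478), np.float64(-1.25))
rail near top [array([-0.0351,  0.021 ]), array([-0.0246,  0.021 ])] far top [[-0.0274, -0.0259], [-0.0163, -0.0259]] far bottom [[-0.0138 -0.0259]]
foot near(bottom at .0535/top) (np.float64(0.0201), np.float64(-0.1)) (np.float64(0.0203), np.float64(-0.1)) far (np.float64(-0.0186), np.float64(-0.94))
front end [[-0.07404494  0.00101727]] hole [[-0.11967922  0.00016314]] tcp -0.1845807886993781 -0.0003244159140575395
bridge edge col~540 [[-0.01603626  0.00385341]] mouth end board [[-0.14022658  0.02635511]]
```

The foot needs a 3.2 mm lateral shift; the yaw is already aligned. I shift and lower.

```bash
python3 -m inch '[{"claw":-1,"travel":[0.015,-0.005,0],"turn":0},{"claw":-1,"travel":[0.015,-0.005,-0.06],"turn":0},{"claw":-1,"travel":[0.015,-0.005,-0.12],"turn":0},{"claw":-1,"travel":[0.015,-0.005,-0.18],"turn":0},{"claw":-1,"travel":[0.015,-0.005,-0.19],"turn":0}]'
python3 -m inch '[{"claw":-1,"travel":[0,0,-0.005],"turn":0},{"claw":-1,"travel":[0,0,-0.01],"turn":0},{"claw":-1,"travel":[0,0,-0.015],"turn":0},{"claw":-1,"travel":[0,0,-0.015],"turn":0}]'
```

```text
clock: 6.3
position: [0.4645, 0.134, 0.0617]
ee_rot: [-0.002, 0.148, 0.989, -0.001]
contact_force: [-0.2, 0.7, -2.2]
width: 0.0186
gripper_force: 70.3
clock: 6.7
position: [0.4664, 0.1353, 0.0601]
ee_rot: [0.0, 0.148, 0.989, 0.0]
contact_force: [0.5, -0.6, -1.9]
width: 0.0186
gripper_force: 70.3
```

```bash
python3 -m inch '[{"claw":-1,"travel":[0,0,-0.005],"turn":0},{"claw":-1,"travel":[0,0,-0.005],"turn":0}]'; python3 -m inch '[{"claw":-1,"travel":[0,0,-0.005],"turn":0},{"claw":-1,"travel":[0,0,-0.005],"turn":0}]'
```

```text
clock: 6.9
position: [0.4665, 0.1354, 0.0591]
ee_rot: [0.0, 0.148, 0.989, 0.0]
contact_force: [-0.3, -0.4, -0.3]
width: 0.0187
gripper_force: 70.6
clock: 7.1
position: [0.4666, 0.1352, 0.059]
ee_rot: [0.001, 0.148, 0.989, 0.0]
contact_force: [-1.1, -2.0, 7.5]
width: 0.0185
gripper_force: 71.6
```

Floor contact is where I expected it. I ease the downward press and slide in.

```bash
python3 -m inch '[{"claw":-1,"travel":[0,0,0.004],"turn":0},{"claw":-1,"travel":[0.015,0.048,0.004],"turn":0},{"claw":-1,"travel":[0.037,0.12,0.004],"turn":0},{"claw":-1,"travel":[0.058,0.191,0.004],"turn":0},{"claw":-1,"travel":[0.073,0.239,0.004],"turn":0}]'
python3 -m inch '[{"claw":-1,"travel":[0.015,0.048,0],"turn":0},{"claw":-1,"travel":[0.029,0.096,0],"turn":0},{"claw":-1,"travel":[0.044,0.143,0],"turn":0},{"claw":-1,"travel":[0.044,0.143,0],"turn":0},{"claw":-1,"travel":[0.044,0.143,0],"turn":0}]'
python3 - <<'E'
from h import *
s=get_state();print(s["position"],s["ee_rot"],s["contact_force"])
np.savez("w4.npz",p=s["position"],q=s["ee_rot"])
cv2.imwrite("pics/w4.png",imaging.get_image("wrist")[:,:,::-1])
E
```

```text
clock: 7.6
position: [0.4815, 0.1839, 0.0591]
ee_rot: [0.0, 0.147, 0.989, -0.0]
contact_force: [-1.9, -4.5, 6.8]
width: 0.0188
gripper_force: 71.6
clock: 8.1
position: [0.4907, 0.2138, 0.0591]
ee_rot: [0.001, 0.147, 0.989, 0.001]
contact_force: [0.2, 2.0, 4.7]
width: 0.0186
gripper_force: 71.3
[0.49069015 0.21380834 0.0591134 ] [8.61341764e-04 1.47491630e-01 9.89062073e-01 1.30099037e-03] [0.24361126 1.95201544 4.74341313]
```

View pics/w4.png

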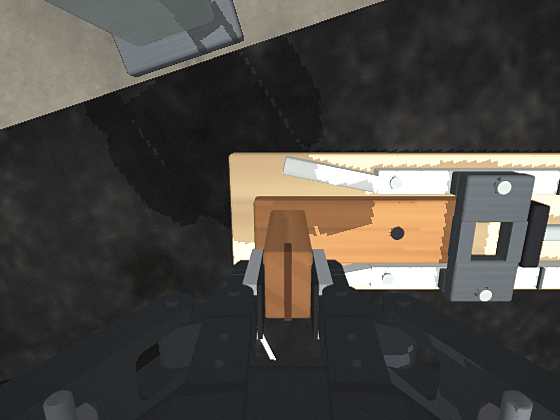

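The foot's front is just entering under the bridge at column ~455, straight in the channel. The stop pad is at columns 520–548. I continue slowly to contact.

```bash
python3 -m inch '[{"claw":-1,"travel":[0.009,0.029,0.001],"turn":0},{"claw":-1,"travel":[0.018,0.057,0.002],"turn":0},{"claw":-1,"travel":[0.026,0.086,0.002],"turn":0},{"claw":-1,"travel":[0.026,0.086,0.002],"turn":0},{"claw":-1,"travel":[0.026,0.086,0.002],"turn":0}]'
for i in 1 2 ; do python3 -m inch '[{"claw":-1,"travel":[0.003,0.01,0],"turn":0},{"claw":-1,"travel":[0.006,0.019,0],"turn":0},{"claw":-1,"travel":[0.006,0.019,0],"turn":0}]'|egrep 'pos|force'; done
```

```text
clock: 8.65
position: [0.4949, 0.2292, 0.0591]
ee_rot: [0.0, 0.148, 0.989, 0.0]
contact_force: [-0.8, -0.2, 4.4]
width: 0.0187
gripper_force: 71.3
position: [0.4956, 0.2319, 0.0591]
contact_force: [-1.0, -4.8, 5.9]
gripper_force: 71.5
position: [0.4968, 0.2357, 0.0591]
contact_force: [-1.7, -3.8, 5.8]
gripper_force: 71.5
```

```bash
python3 -m inch '[{"claw":-1,"travel":[0.004,0.012,0],"turn":0},{"claw":-1,"travel":[0.008,0.024,0.001],"turn":0},{"claw":-1,"travel":[0.012,0.036,0.002],"turn":0},{"claw":-1,"travel":[0.015,0.048,0.002],"turn":0},{"claw":-1,"travel":[0.015,0.048,0.002],"turn":0}]'|egrep 'pos|force'
python3 -m inch '[{"claw":-1,"travel":[0,0,0],"turn":0},{"claw":-1,"travel":[0,0,0],"turn":0}]'|egrep 'pos|force'
python3 - <<'E'
from h import *
s=get_state();np.savez("w5.npz",p=s["position"],q=s["ee_rot"])
im=imaging.get_image("wrist");cv2.imwrite("pics/w5.png",im[:,:,::-1])
h=cv2.cvtColor(im,cv2.COLOR_RGB2HSV)
for r in(176,180,256,270,278): print(r,[int(v) for v in h[r,400:560:2,2]])
for r in(225,235): print(r,[(c,*map(int,h[r,c])) for c in range(446,528,2)])
E
```

```text
position: [0.4993, 0.2439, 0.0593]
contact_force: [-2.2, -7.1, 7.0]
gripper_force: 71.6
position: [0.4993, 0.2439, 0.0593]
contact_force: [-1.3, -7.2, 6.9]
gripper_force: 71.6
176 [40, 60, 39, 47, 43, 61, 63, 60, 61, 60, 62, 62, 58, 60, 57, 61, 60, 58, 58, 59, 59, 60, 57, 61, 58, 57, 57, 60, 57, 60, 57, 55, 55, 52, 46, 48, 95, 160, 255, 251, 250, 250, 250, 250, 250, 250, 250, 250, 250, 250, 249, 249, 254, 131, 41, 97, 163, 252, 249, 249, 250, 250, 249, 249, 249, 249, 249, 249, 249, 248, 249, 249, 249, 248, 248, 248, 248, 247, 248, 248]
180 [43, 57, 44, 37, 87, 105, 107, 109, 106, 107, 108, 105, 105, 105, 107, 107, 107, 102, 107, 54, 56, 110, 105, 103, 103, 104, 104, 103, 103, 103, 104, 103, 102, 104, 102, 104, 103, 94, 246, 250, 248, 249, 249, 249, 249, 249, 249, 248, 249, 248, 248, 249, 255, 21, 90, 90, 255, 248, 248, 248, 248, 248, 248, 248, 248, 248, 248, 248, 248, 248, 247, 248, 248, 248, 248, 247, 247, 247, 247, 255]
256 [47, 104, 102, 101, 102, 103, 103, 104, 54, 53, 50, 53, 51, 53, 54, 51, 51, 50, 50, 53, 49, 50, 42, 40, 42, 40, 105, 102, 101, 100, 100, 100, 101, 199, 99, 20, 
[... 1900 characters left out ...]
), (458, 106, 28, 102), (460, 105, 25, 101), (462, 106, 28, 101), (464, 106, 28, 101), (466, 103, 23, 101), (468, 107, 18, 100), (470, 13, 149, 202), (472, 10, 77, 20), (474, 130, 43, 18), (476, 0, 0, 14), (478, 0, 0, 22), (480, 98, 54, 19), (482, 110, 24, 32), (484, 120, 12, 44), (486, 114, 28, 46), (488, 120, 18, 42), (490, 103, 42, 43), (492, 105, 36, 42), (494, 116, 44, 41), (496, 110, 23, 33), (498, 84, 13, 95), (500, 77, 17, 209), (502, 79, 18, 204), (504, 75, 18, 204), (506, 79, 18, 204), (508, 76, 19, 204), (510, 77, 17, 205), (512, 75, 15, 204), (514, 78, 16, 203), (516, 80, 15, 202), (518, 79, 14, 201), (520, 78, 15, 202), (522, 78, 15, 203), (524, 83, 15, 201), (526, 78, 15, 201)]
```

```bash
python3 - <<'E'
from h import *
f=np.load("w5.npz");p,q=f["p"],f["q"];a=np.radians(73);ex=np.array([np.cos(a),np.sin(a)]);ey=np.array([-ex[1],ex[0]])
F=np.array([.5175,.3136])
for n,uv,z in[("line near",(507.5,178),.024),("line far",(491,278),.024),("line far",(492,270),.024),("foot front",(473,225),.026),("foot front",(471.3,235),.026),("bridge exit",(469.5,225),.041)]:
    w=wray(p,q,uv,z)[0][:2]-F;print(n,round(w@ex,4),round(w@ey,4))
E
python3 - <<'E'
import cv2
im=cv2.imread("pics/w5.png");cv2.imwrite("pics/c5.png",cv2.resize(im[150:310,380:560],None,fx=3.6,fy=3.6,interpolation=cv2.INTER_CUBIC))
E
```

```text
line near 0.0539 0.0307
line far 0.0544 -0.0321
line far 0.0541 -0.0267
foot front 0.0371 0.0031
foot front 0.0369 -0.0031
bridge exit 0.0265 0.0078
```

View pics/c5.png

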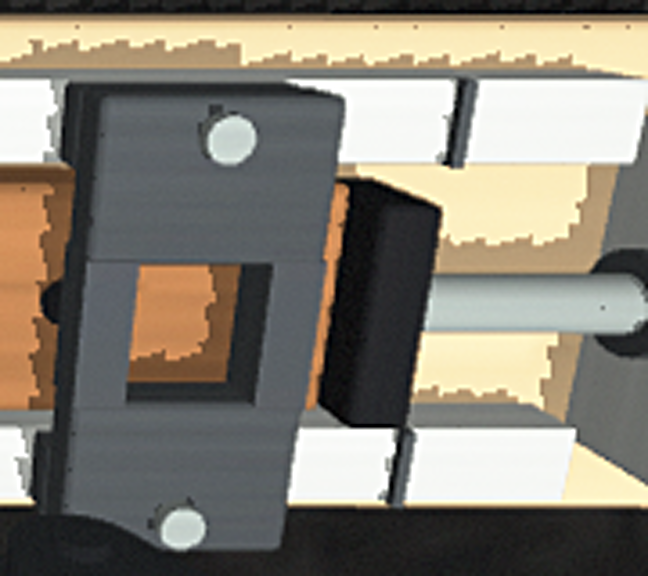

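The crop shows the foot's front flush on the black pad, about 17 mm short of the index lines at crop columns ~460 and ~400. I press on by 14 mm and re-measure.

```bash
python3 -m inch '[{"claw":-1,"travel":[0.005,0.017,0],"turn":0},{"claw":-1,"travel":[0.01,0.034,0],"turn":0},{"claw":-1,"travel":[0.015,0.051,0.001],"turn":0},{"claw":-1,"travel":[0.02,0.067,0.001],"turn":0},{"claw":-1,"travel":[0.02,0.067,0.001],"turn":0}]'|egrep 'pos|force'
cat > m.py <<'E'
from h import *
s=get_state();p,q=s["position"],s["ee_rot"];print(s["clock"],p,s["contact_force"],Ro.from_quat(q,scalar_first=True).as_euler("xyz",degrees=True).round(2))
a=np.radians(73);ex=np.array([np.cos(a),np.sin(a)]);F=np.array([.5175,.3136])
im=imaging.get_image("wrist");cv2.imwrite("pics/w%d.png"%int(s["clock"]*100),im[:,:,::-1])
h=cv2.cvtColor(im,cv2.COLOR_RGB2HSV).astype(int)
X=lambda u,r,z:round(float((wray(p,q,(u,r),z)[0][:2]-F)@ex),4)
for r in(215,225,235,245):
    o=[c for c in range(440,520) if 5<h[r,c,0]<20 and h[r,c,1]>80 and h[r,c,2]>90]
    # front = last wood pixel followed by dark pad
    e=[c for c in o if max(h[r,c+3:c+9,2])<70]
    print(r,"front",e[-1:], [X(e[-1]+.7,r,.026)] if e else None)
for r in(174,178,272,278):
    d=[c for c in range(462,530) if h[r,c,2]<130 and h[r,c-8:c+9,2].max()>235 and h[r,c-8,2]>200 and h[r,c+8,2]>200]
    print(r,"line",d,X(np.mean(d),r,.024) if d else None)
E
python3 m.py
```

```text
position: [0.5029, 0.2559, 0.0596]
contact_force: [-1.9, -11.6, 8.1]
gripper_force: 71.8
10.5 [0.50293918 0.25587071 0.05957974] [ -1.85667739 -11.58553887   8.14026767] [-1.7956e+02 -5.0000e-02  1.6309e+02]
215 front [474] [0.0495]
225 front [472] [0.0492]
235 front [471] [0.0495]
245 front [470] [0.0498]
174 line [485, 486, 487, 488, 489, 490] 0.0543
178 line [485, 486, 487, 488, 489] 0.0544
272 line [470, 471, 472, 473, 474] 0.0543
278 line [469, 470, 471, 472, 473] 0.0543
```

```bash
python3 -m inch '[{"claw":-1,"travel":[0.003,0.01,-0.001],"turn":0},{"claw":-1,"travel":[0.006,0.018,-0.002],"turn":0},{"claw":-1,"travel":[0.008,0.026,-0.002],"turn":0},{"claw":-1,"travel":[0.008,0.026,-0.002],"turn":0},{"claw":-1,"travel":[0.008,0.026,-0.002],"turn":0}]'|egrep 'pos|force'; python3 m.py
```

```text
position: [0.5041, 0.2597, 0.0596]
contact_force: [-2.9, -14.4, 12.2]
gripper_force: 72.3
11.05 [0.50414833 0.25973677 0.05956388] [ -2.94068265 -14.42843691  12.20725824] [-1.7944e+02 -5.0000e-02  1.6311e+02]
215 front [474] [0.0533]
225 front [517] [0.0793]
235 front [471] [0.0534]
245 front [470] [0.0537]
174 line [479, 480, 481, 482, 483] 0.0545
178 line [478, 479, 480, 481, 482] 0.0543
272 line [463, 464, 465, 466, 467] 0.0539
278 line [463, 464, 465, 466, 467] 0.0544
```

```bash
python3 -m inch '[{"claw":-1,"travel":[0.001,0.005,0.001],"turn":0},{"claw":-1,"travel":[0.001,0.005,0.001],"turn":0},{"claw":-1,"travel":[0.001,0.005,0.001],"turn":0}]'|egrep 'pos|force'; python3 m.py
```

```text
position: [0.5044, 0.2606, 0.0597]
contact_force: [-3.3, -16.0, 12.3]
gripper_force: 72.3
11.4 [0.50438217 0.26060438 0.05972563] [ -3.31339677 -16.02669043  12.25541734] [-1.7943e+02 -4.0000e-02  1.6311e+02]
215 front [475] [0.0549]
225 front [515] [0.0792]
235 front [471] [0.0543]
245 front [470] [0.0546]
174 line [477, 478, 479, 480, 481] 0.0543
178 line [476, 477, 478, 479, 480] 0.0541
272 line [462, 463, 464, 465, 466] 0.0542
278 line [462, 463, 464, 465] 0.0545
```

The foot's front is on the index lines. Now hold for over 3 s.

```bash
for i in 1 2 3 4 5 6 7 8; do python3 -m inch '[{"claw":-1,"travel":[0,0,0],"turn":0},{"claw":-1,"travel":[0,0,0],"turn":0},{"claw":-1,"travel":[0,0,0],"turn":0},{"claw":-1,"travel":[0,0,0],"turn":0},{"claw":-1,"travel":[0,0,0],"turn":0}]'|egrep 'pos|contact'; done; python3 m.py
```

```text
position: [0.5044, 0.2606, 0.0597]
contact_force: [-3.6, -15.0, 11.3]
position: [0.5044, 0.2606, 0.0597]
contact_force: [-3.2, -14.6, 11.6]
position: [0.5043, 0.2606, 0.0597]
contact_force: [-2.8, -15.7, 11.0]
position: [0.5044, 0.2606, 0.0597]
contact_force: [-3.5, -15.2, 12.4]
position: [0.5044, 0.2606, 0.0597]
contact_force: [-3.2, -15.4, 11.9]
position: [0.5044, 0.2606, 0.0597]
contact_force: [-3.6, -15.4, 12.2]
position: [0.5044, 0.2606, 0.0597]
contact_force: [-3.1, -15.6, 11.1]
position: [0.5044, 0.2606, 0.0597]
contact_force: [-2.9, -15.5, 10.7]
15.45 [0.50437711 0.26060134 0.0597126 ] [ -2.88924081 -15.54589938  10.68443042] [-1.7943e+02 -4.0000e-02  1.6311e+02]
215 front [475] [0.0549]
225 front [515] [0.0792]
235 front [472] [0.0549]
245 front [470] [0.0546]
174 line [477, 478, 479, 480, 481] 0.0543
178 line [476, 477, 478, 479, 480] 0.0541
272 line [462, 463, 464, 465, 466] 0.0542
278 line [462, 463, 464, 465] 0.0545
```

```bash
python3 -c "
from rig import ticket;print(ticket.sign_off())"
```

```text
the job is handed in; nothing more can be done
None
```

The menu stand's foot is in the channel and under the bridge, with the stop pressed in to within about 0.5 mm of the index lines; I held it steadily there for 4 s and handed the job in at about 15.5 s, still gripping and pressing (the wrist read about 16 N along the channel, which I take to be the 10 N spring plus friction), and did not touch the spare foot or other loose items.

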